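# Uncover the inspection mirror and hold it on the red target

### The arm

A 7-joint arm with a two-finger parallel gripper is mounted at the origin on a cart in front of the work surface, level with it; the furniture and walls round the work are solid. World frame = base frame: x ahead of the robot, y to its left, z up, the work surface at z = 0. Lengths are in m, angles in degrees, forces in N, time in s.
With the tool pointing down it reaches from about 0.425 to 0.875 m from the base axis. Payload 4.7 kg.
Tool frame: the origin (TCP) lies between the finger pads; the fingertips stand env.tip_reach ahead of it and the grasp point (between the pads) lies 2 mm behind it (env.tip_reach is the distance from the TCP to the fingertips, in m); z points along the fingers, y is the line along which they close (so a half turn about z gives the same grasp; the last joint's range is limited). The gripper opens to 87 mm and grips with 3 to 60 N. Pads are 19 mm wide; open, the fingers measure 117 mm over their backs; the gripper's body (75 mm by 190 mm) begins 51 mm behind the grasp point.
Start: joints at [76.266, 18.392, -4.016, 83.108, 1.295, 78.541, -3.26], TCP at [0.163, -0.629, 0.24] pointing down, gripper open.
Joint ranges: [-163.93, 163.93], [-17.29, 119.83], [-79.2, 71.16], [3.27, 140.29], [-89.18, 269.18], [5.43, 117.66], [-154.24, 154.24]. Speed limits (degrees/s): [147.25, 147.25, 180, 180, 180, 180, 180].

### API

Orientations are given as [roll, pitch, yaw] about the fixed x, y, z axes, in that order (R = Rz(yaw) Ry(pitch) Rx(roll)).
In Python, from cell import env gives the robot as it stands.
- The arm moves only by the tool steer_hand, called after "Call:" as a command line: name --pt "numbers of a row" for each row, then --argument value for the rest. Schema: {"type":"object","properties":{"rows":{"type":"array","items":{"type":"array","items":{"type":"number"},"minItems":5,"maxItems":5},"minItems":1,"maxItems":8},"squeeze":{"type":"number"},"only":{"type":"string"},"quiet":{"type":"boolean"},"lines":{"type":"string"}},"required":["rows"],"additionalProperties":false}. rows is a list of rows, 1 to 8 of them, each of 5 numbers: dx, dy, dz in m, then a turn about the tool's z in degrees, then the finger opening in m; each row is the pose to reach, as a shift and turn from the pose commanded when the call began, along the tool's axes at that moment; what a row does not reach only later rows make up. A row lasts 1/12 s, in which the tool goes at most 0.0417 m and 7.16 degrees, less where a joint would pass 70% of its speed; a pose out of reach is approached as far as the arm can. The fingers move at their own pace and stop on an object; squeeze is the grip in N (left out, the last holds). Time passes only in rows, so rows that do not move let the fingers close. The tool returns the time, the measured TCP pose, the force, the opening and the grip force at its end. only (a regular expression) keeps the lines of the reply that match it, lines (a string "A,B") keeps lines A to B, and quiet returns only ok. Input that does not fit is refused with a message, and nothing moves.
- env.get_obs(): the state, without advancing time (a new reading comes with each control period).
- env.read_camera(name): name is "side" or "top"; returns a dict with "color" (384x512x3 uint8, blue, green, red), "fx", "fy", "cx", "cy" (pixels), "dist" ([k1, k2, p1, p2, k3] as OpenCV has them; the pictures are not rectified), "world_from_camera" (4x4, takes a point from camera to world coordinates). Camera axes: x right, y down, z forward; pixel columns grow to the right and rows downward; lengths in m; the calibration is good to about 2 mm. A picture is of the moment at which its call begins. There is no depth.
- env.sign_off(): hands the job in; it is judged then, once.
The state is a dict: "time_s": time; "qpos": joint angles; "joint_velocities": joint speeds; "effort": joint torques, N m; "tool_pos": TCP position; "tool_rot": TCP orientation; "force": force on the tool from outside, world axes, zero at the start; "wrist_torque": the same for the moment, N m; "grip_width": finger opening in m; "grasp_force": force on a finger pad.
Only numpy, scipy, OpenCV 4.12 (cv2) and the standard library are available. Lean on these libraries where they do the work, as an engineer would, in place of code of your own. Each camera call takes 0.05 s, during which the arm holds its last target. There are 200 camera calls.

### The job

Lift the grey dust cover off the small turning mirror of the inspection rig and stand it upright on the desk, clear of the rig and not in the camera's view (neither between camera and mirror nor between mirror and red ball). Then turn the mirror (yellow grip tab on top) until the rig's own little camera sees the red ball, not the blue one, reflected in the middle of the mirror. The mirror springs back when let go, so finish while still holding it still at that angle; leave the two ball targets and the other things on the desk where they are.

Things in the scene. Friction and masses are not known exactly. Their poses are not given: they have to be found in the camera images.
- rig: inspection rig fixed to the desk: disc 100 mm across, 10 mm thick (70 mm hub 4 mm higher on it) and a 40 mm wide rail along its -y axis to a black camera block (42 mm wide, top 70 mm above the desk, y -164 to -200 mm; lens front at y -150 mm) that looks along +y at the mirror's centre, 49 mm above the desk. Origin: on the desk under the mirror's vertical pivot, z up
- mirror (a joint): turn of the mirror about the vertical pivot, rad, 0 to 1.4, clockwise seen from above. At 0 the glass faces the camera (normal along the rig's -y). At a, the camera sees what lies, from the pivot, at 2a clockwise from the camera. A spring (0.12 N m/rad) returns it to 0. Glass 60 x 50 mm, front face on the pivot axis; black frame 68 mm wide, 20 to 78 mm above the desk, up to 9 mm behind the axis
- mirror_tab (a point): centre of the yellow grip tab on top of the mirror frame, on the pivot axis, 94 mm above the desk. The tab is 34 mm long in the plane of the glass, 10 mm thick across it, and stands from 78 to 111 mm above the desk. The y axis is across the tab (close the fingers along it); -y is the glass's outward normal
- line_of_sight (a point): where the camera looks by way of the mirror at this moment: origin at the centre of the glass (on the pivot axis, 49 mm above the desk), x axis along the reflected line of sight (level), z up. Along the rig's -y axis at mirror angle 0; turns clockwise by twice the mirror's angle
- dust_cover: grey round dust cover, 85 mm across, open below, wall 3 mm, 108 mm high, 120 g, loose; it stands over the mirror on the rig's disc (10 mm above the desk). Origin: centre of its open lower rim, z up. Lift it more than 105 mm straight up to clear the mirror. The desk left of the rig (+y) is free up to world x = 0.67; a fixed instrument stands beyond
- cover_knob (a point): on the axis of the cover's black round knob, 22 mm across, which stands on the cover's top from 108 to 138 mm above the cover's lower rim; this point is 130 mm above that rim
- red_target: red ball, 24 mm across, on a thin stalk with a round steel foot 44 mm across, 350 g, loose. Origin under the foot; ball centre 49 mm above it
- blue_target: blue ball target, the same size as the red one; the wrong one, leave alone. The red and the blue stand 150 to 220 mm from the pivot and may be swapped
- lab_timer: white laboratory timer 60 x 66 x 19 mm lying on the desk, bystander. Origin at the centre of its underside
- amber_vial: brown vial with white cap, 28 mm across, 64 mm high, bystander. Origin at the centre of its underside
- petri_dish: flat round dish, 60 mm across, 15 mm high, bystander. Origin at the centre of its underside

How it is judged (in metres and radians):
On the way, in this order (a step that is already met when the one before it is completed fails the run):
1. the cover is lifted clear of the mirror (z of dust_cover in the frame of rig above 0.105 m), for 0.1 s.
2. the cover stands upright on the desk, off the rig, let go (height (world z) of dust_cover between -0.006 and 0.006 m and angle between dust_cover's own z axis and vertical below 0.1 rad and horizontal distance between dust_cover and rig above 0.08 m and contact force between the fingers and dust_cover below 0.1 N and linear speed of dust_cover below 0.02 m/s), for 0.2 s.
3. the fingers hold the mirror so that the camera sees the red ball in it (x of red_target in the frame of line_of_sight above 0 m and y of red_target in the frame of line_of_sight between -0.02 and 0.02 m and contact force between the fingers and rig above 0.3 N and velocity of joint mirror between -0.06 and 0.06 rad/s), for 0.3 s.
At the end, for the whole second after the job is handed in: Fingers hold the mirror still (over 0.3 N, under 0.06 rad/s), reflected line of sight within 20 mm of the red ball's centre; the cover upright (0.1 rad) on the desk, released, at rest, 80 mm or more from the pivot, its middle over 43 mm off both sight lines (all of step 2 and all of step 3 and (y of dust_cover in the frame of line_of_sight above 0.043 m or y of dust_cover in the frame of line_of_sight below -0.043 m or x of dust_cover in the frame of line_of_sight above 0.24 m or x of dust_cover in the frame of line_of_sight below 0 m) and (x of dust_cover in the frame of rig above 0.043 m or x of dust_cover in the frame of rig below -0.043 m or y of dust_cover in the frame of rig below -0.24 m or y of dust_cover in the frame of rig above 0 m)); the arm keeps its last pose, push and grip.
It fails at once if the red target is moved more than 15 mm (distance of red_target from where it was at the start of the episode above 0.015 m).
It fails at once if the blue target is moved more than 15 mm (distance of blue_target from where it was at the start of the episode above 0.015 m).
It fails at once if the lab timer is moved more than 30 mm (distance of lab_timer from where it was at the start of the episode above 0.03 m).
It fails at once if the amber vial is moved more than 30 mm (distance of amber_vial from where it was at the start of the episode above 0.03 m).
It fails at once if the petri dish is moved more than 30 mm (distance of petri_dish from where it was at the start of the episode above 0.03 m).
It also fails if it takes over 48 s, if anything falls off the work surface, if the arm or the gripper's body presses on something with over 40 N, if the wrist force passes 120 N, or if a joint passes its speed limit or range.

## Working session

There is one attempt and no reset: what is moved stays moved. The work goes in short steps, Python scripts to look and compute and a tool call to move; the robot and the scene stay as the last step left them, time stands still between calls to the robot, and variables do not carry over. Pictures are saved under pics/ and viewed, at most 10 in all, crops included, and the job is handed in when it is done.

```bash
ls; mkdir -p pics; python3 - <<'E'
from cell import env
import cv2
o=env.get_obs();print(o['time_s'],o['tool_pos'],o['tool_rot'],o['grip_width'],env.tip_reach)
for n in("side","top"):
    c=env.read_camera(n);cv2.imwrite(f"pics/{n}0.png",c["color"]);print(n,c["fx"],c["cx"],c["cy"],c["dist"],c["world_from_camera"])
E
```

```text
cell.py
pics
0.0 [ 0.16303708 -0.62870019  0.23845706] [-1.79891026e+02  4.18569453e-03  1.45435104e+01] 0.0871314914995032 0.017
side 377.1156998120697 251.39153675632184 189.59919586033146 [0.01877159 0.         0.         0.         0.        ] [[-0.91948197 -0.23996001  0.31140345  0.25788907]
 [-0.39306416  0.54640161 -0.73955787  0.811249  ]
 [ 0.00731297 -0.80241166 -0.59672611  0.72297684]
 [ 0.          0.          0.          1.        ]]
top 402.5776373090539 260.2838298957238 187.42868759186 [0.01222831 0.         0.         0.         0.        ] [[-0.1068662  -0.97022428  0.21735793  0.27942622]
 [-0.99426957  0.10367339 -0.02607389  0.10071737]
 [ 0.00276328 -0.21889879 -0.97574366  1.4033722 ]
 [ 0.          0.          0.          1.        ]]
```

View pics/top0.png

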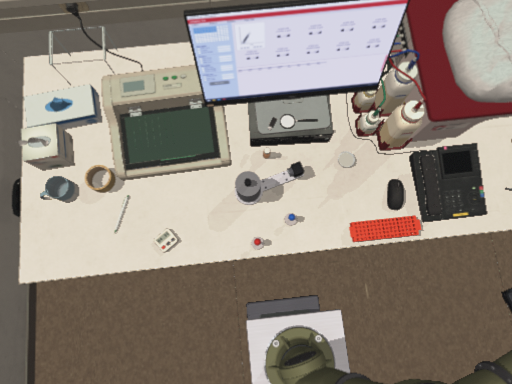

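View pics/side0.png

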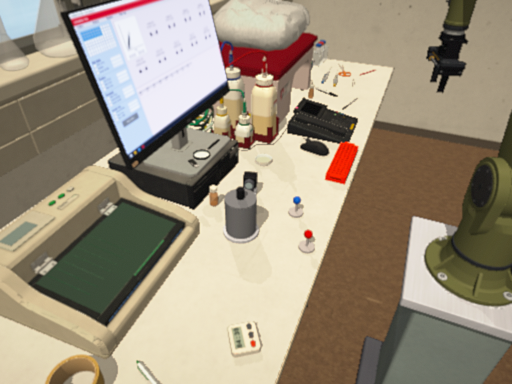

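Top view: cover knob at about (248,180), camera block (296,170), red ball (258,242), blue ball (291,218), vial (267,154), timer (165,240). Side view: knob (240,192), red ball (308,234), blue ball (297,200), camera block (250,180).

```bash
cat > h.py <<'E'
from cell import env
import cv2, numpy as np
def cam(n):
    return env.read_camera(n)
def ray(c,uv):
    K=np.array([[c["fx"],0,c["cx"]],[0,c["fy"],c["cy"]],[0,0,1]])
    p=cv2.undistortPoints(np.array([[uv]],float),K,np.array(c["dist"],float))[0,0]
    T=np.array(c["world_from_camera"]);return T[:3,3],T[:3,:3]@np.array([p[0],p[1],1])
def plane(c,uv,z):
    o,d=ray(c,uv);return o+d*(z-o[2])/d[2]
def tri(c1,p1,c2,p2):
    o,d=ray(c1,p1);q,e=ray(c2,p2)
    s=np.linalg.lstsq(np.c_[d,-e],q-o,rcond=None)[0]
    a,b=o+d*s[0],q+e*s[1];return (a+b)/2,np.linalg.norm(a-b)
def blob(c,f,box):
    x0,y0,x1,y1=box;im=c["color"][y0:y1,x0:x1]
    b,g,r=[im[...,i].astype(int) for i in range(3)]
    m=f(b,g,r).astype(np.uint8);n,l,s,ce=cv2.connectedComponentsWithStats(m)
    i=1+np.argmax(s[1:,4]);return ce[i]+[x0,y0],s[i]+np.array([x0,y0,0,0,0])
red=lambda b,g,r:(r>110)&(g<70)&(b<80)
blue=lambda b,g,r:(b>100)&(r<90)&(b-r>60)
dark=lambda b,g,r:(r<50)&(g<50)&(b<50)
E
python3 - <<'E'
from h import *
t,s=cam("top"),cam("side")
for n,f,bt,bs in(("red",red,(245,230,270,255),(295,220,320,245)),("blue",blue,(280,205,302,228),(285,190,308,212)),
 ("knob",dark,(240,170,256,190),(230,182,246,199)),("block",dark,(284,158,306,180),(242,168,258,196))):
    a,sa=blob(t,f,bt);b,sb=blob(s,f,bs);print(n,a,sa,b,sb,*tri(t,a,s,b))
top=cv2.resize(t["color"][135:260,215:365],None,fx=5,fy=4.8,interpolation=3)[:, :]
sd=cv2.resize(s["color"][165:265,200:330],None,fx=6,fy=6,interpolation=3)
cv2.imwrite("pics/t1.png",top);cv2.imwrite("pics/s1.png",sd)
E
```

```text
red [257.11111111 241.51851852] [255 239   6   6  27] [307.93333333 234.13333333] [305 231   7   8  45] [0.39873768 0.09501562 0.04935544] 0.0018954445165742428
blue [291.11111111 216.51851852] [289 214   6   6  27] [296.5        199.70588235] [294 197   6   7  34] [ 0.46954582 -0.02837341  0.05148034] 0.0009219883489000519
knob [247.45454545 182.18181818] [245 179   6   7  33] [240.05555556 193.11111111] [237 188   8  11  72] [0.58514995 0.10655464 0.13355929] 0.0022242157814523116
block [296.86363636 169.10909091] [291 163  12  14 110] [250.40860215 177.22580645] [244 173  12  15  93] [ 0.63062057 -0.06757535  0.06025497] 0.001859973214861923
```

View pics/t1.png

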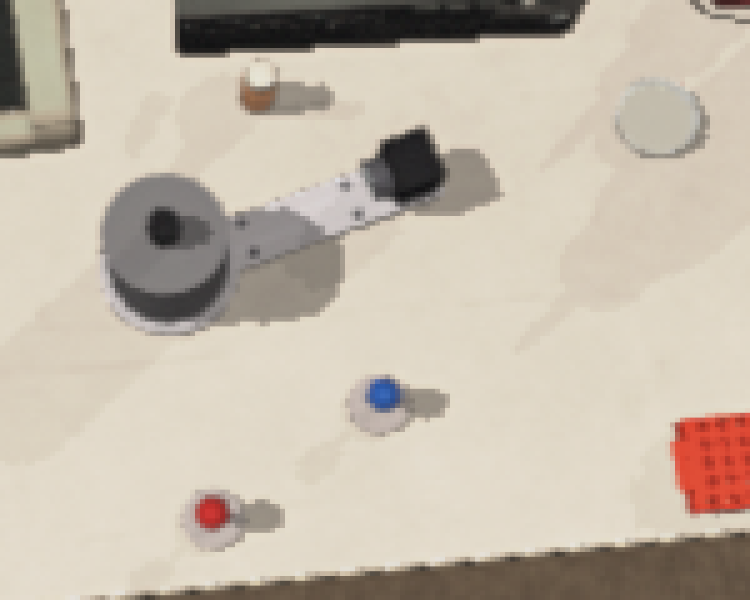

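View pics/s1.png

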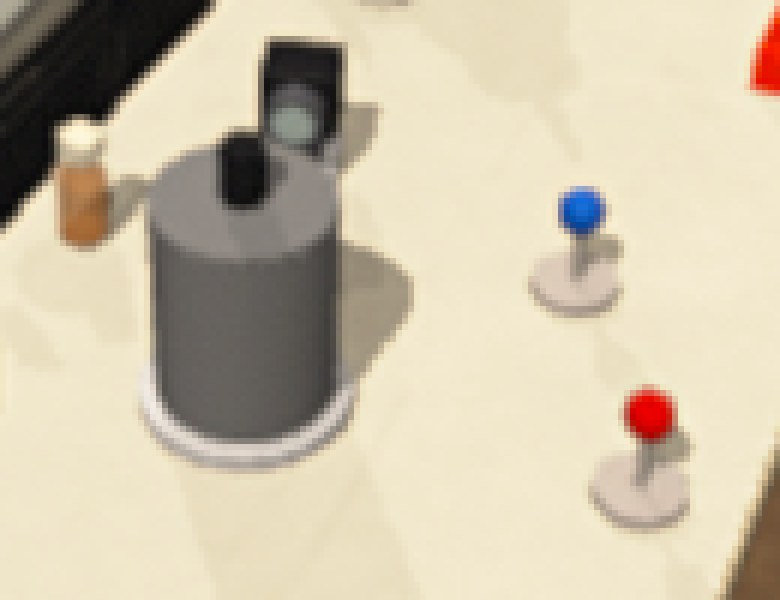

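The crops confirm a grey cover with a black knob on the rig disc, the rail running right to the camera block, and the red ball lower left of the blue. Camera heading is about -75.4° and red about -176.5°, so the mirror has to turn about 50.5° clockwise. The tool yaw already lines up with the rig, so I'm moving over the knob.

Call:
steer_hand --pt "0.025 -0.025 0 0 0.06" --pt "0.05 -0.05 0 0 0.06" --pt "0.075 -0.075 0 0 0.06" --pt "0.1 -0.1 0 0 0.06" --pt "0.125 -0.125 0 0 0.06" --pt "0.15 -0.15 0 0 0.06" --pt "0.175 -0.175 0 0 0.06" --pt "0.2 -0.2 0 0 0.06" --squeeze 25

```text
time_s: 0.87
tool_pos: [0.3071, -0.3837, 0.2395]
tool_rot: [180.0, 0.0, 14.5]
force: [0.4, -0.7, -0.5]
grip_width: 0.0602
grasp_force: 0.0
```

Call:
steer_hand --pt "0.025 -0.025 0 0 0.06" --pt "0.05 -0.05 0 0 0.06" --pt "0.075 -0.075 0 0 0.06" --pt "0.1 -0.1 0 0 0.06" --pt "0.125 -0.125 0 0 0.06" --pt "0.15 -0.15 0 0 0.06" --pt "0.175 -0.175 0 0 0.06" --pt "0.2 -0.2 0 0 0.06"

```text
time_s: 1.53
tool_pos: [0.4504, -0.1399, 0.2397]
tool_rot: [180.0, -0.0, 14.5]
force: [0.5, -0.6, 0.1]
grip_width: 0.06
grasp_force: 0.0
```

Call:
steer_hand --pt "0.025 -0.025 0 0 0.06" --pt "0.05 -0.05 0 0 0.06" --pt "0.075 -0.075 0 0 0.06" --pt "0.1 -0.1 0 0 0.06" --pt "0.125 -0.125 0 0 0.06" --pt "0.15 -0.15 0 0 0.06" --pt "0.17 -0.18 0 0 0.06" --pt "0.17 -0.18 0 0 0.06"

```text
time_s: 2.2
tool_pos: [0.5697, 0.0846, 0.2395]
tool_rot: [-179.6, -0.1, 15.1]
force: [-0.7, 1.0, 0.5]
grip_width: 0.0603
grasp_force: 0.0
```

```bash
python3 - <<'E'
from cell import env
import numpy as np
o=env.get_obs();d=np.array([.585,.1065,.138])-o['tool_pos'];print(o['qpos'],d)
from scipy.spatial.transform import Rotation as R
print(R.from_euler('xyz',o['tool_rot'],degrees=True).as_matrix().T@d)
E
```

```text
[ 28.24972167  13.88191454 -45.45552924  92.80683152   9.72010355
  77.3962013  -93.33595322] [ 0.01529981  0.02192711 -0.10150015]
[ 0.02026472 -0.0165242   0.1016536 ]
```

Call:
steer_hand --pt "0.02 -0.016 0 0 0.06" --pt "0.02 -0.016 0 0 0.06" --pt "0.02 -0.016 0.02 0 0.06" --pt "0.02 -0.016 0.04 0 0.06" --pt "0.02 -0.016 0.04 0 0.06"

```text
time_s: 2.62
tool_pos: [0.5821, 0.0946, 0.1956]
tool_rot: [-180.0, 0.4, 14.5]
force: [-2.2, -0.3, -1.4]
grip_width: 0.0599
grasp_force: 0.0
```

```bash
python3 - <<'E'
from h import *
o=env.get_obs();print(np.array([.585,.1065,.138])-o['tool_pos'],o['tool_rot'])
cv2.imwrite("pics/s2.png",cv2.resize(cam("side")["color"][110:270,160:320],None,fx=3.7,fy=3.7,interpolation=3))
E
```

```text
[ 0.00292814  0.01191198 -0.05756545] [-179.96345933    0.40220326   14.53965711]
```

View pics/s2.png

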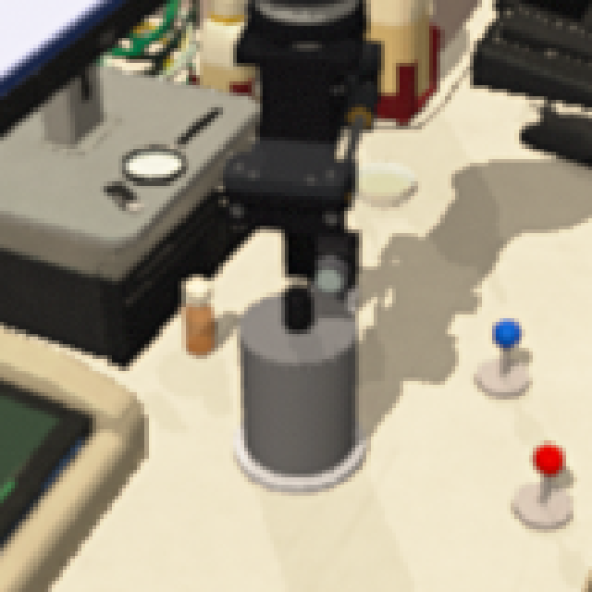

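The fingers are directly above the knob at about (297,300) in the crop, but still 12 mm short in y. I'm correcting that, then descending.

Call:
steer_hand --pt "0.005 -0.01 0 0 0.06" --pt "0.005 -0.01 0.01 0 0.06" --pt "0.005 -0.01 0.01 0 0.06" --pt "0.005 -0.01 0.01 0 0.06"

```text
time_s: 3.0
tool_pos: [0.5868, 0.107, 0.1896]
tool_rot: [180.0, 0.0, 14.6]
force: [0.1, -0.6, 0.6]
grip_width: 0.06
grasp_force: 0.0
```

```bash
python3 - <<'E'
from h import *
o=env.get_obs();print(np.array([.585,.1065,.138])-o['tool_pos'],o['tool_rot'])
E
```

```text
[-0.0018097  -0.00053967 -0.05155079] [1.79993031e+02 1.61797384e-02 1.45808162e+01]
```

Call:
steer_hand --pt "-0.002 0 0.02 0 0.06" --pt "-0.002 0 0.035 0 0.06" --pt "-0.002 0 0.045 0 0.06" --pt "-0.002 0 0.051 0 0.06" --pt "-0.002 0 0.051 0 0.06" --pt "-0.002 0 0.051 0 0.06"

```text
time_s: 3.5
tool_pos: [0.5853, 0.1063, 0.1389]
tool_rot: [-180.0, -0.0, 14.5]
force: [-0.6, 0.6, 0.5]
grip_width: 0.0604
grasp_force: 0.0
```

Call:
steer_hand --pt "0 0 0 0 0.01" --pt "0 0 0 0 0.01" --pt "0 0 0 0 0.01" --pt "0 0 0 0 0.01" --pt "0 0 0 0 0.01" --pt "0 0 0 0 0.01" --squeeze 25

```text
time_s: 4.0
tool_pos: [0.5851, 0.1063, 0.1387]
tool_rot: [180.0, -0.0, 14.5]
force: [-0.0, -0.6, 0.5]
grip_width: 0.0283
grasp_force: 0.0
```

Call:
steer_hand --pt "0 0 0 0 0.01" --pt "0 0 0 0 0.01" --pt "0 0 0 0 0.01" --pt "0 0 0 0 0.01" --pt "0 0 0 0 0.01" --squeeze 25

```text
time_s: 4.42
tool_pos: [0.5851, 0.1061, 0.1386]
tool_rot: [180.0, 0.0, 14.5]
force: [-0.2, -0.1, 0.1]
grip_width: 0.0213
grasp_force: 25.0
```

Call:
steer_hand --pt "0 0 -0.01 0 0.01" --pt "0 0 -0.025 0 0.01" --pt "0 0 -0.045 0 0.01" --pt "0 0 -0.065 0 0.01" --pt "0 0 -0.085 0 0.01" --pt "0 0 -0.105 0 0.01" --pt "0 0 -0.12 0 0.01" --pt "0 0 -0.13 0 0.01"

```text
time_s: 5.08
tool_pos: [0.5854, 0.1068, 0.2709]
tool_rot: [180.0, -0.1, 14.6]
force: [-0.2, 0.1, -1.9]
grip_width: 0.0212
grasp_force: 25.0
```

Call:
steer_hand --pt "0 -0.01 -0.002 0 0.01" --pt "0.005 -0.03 -0.002 0 0.01" --pt "0.01 -0.06 -0.002 0 0.01" --pt "0.015 -0.09 -0.002 0 0.01" --pt "0.015 -0.12 -0.002 0 0.01" --pt "0.015 -0.145 -0.002 0 0.01" --pt "0.015 -0.16 -0.002 0 0.01" --pt "0.015 -0.165 -0.002 0 0.01"

```text
time_s: 5.75
tool_pos: [0.5551, 0.2745, 0.2696]
tool_rot: [-179.9, 0.1, 14.9]
force: [-1.1, 0.4, -2.0]
grip_width: 0.0213
grasp_force: 25.0
```

Call:
steer_hand --pt "0 0 0 0 0.01" --pt "0 0 0 0 0.01" --pt "0 0 0 0 0.01"

```text
time_s: 6.0
tool_pos: [0.5589, 0.2677, 0.27]
tool_rot: [179.9, 0.0, 14.4]
force: [0.1, -0.9, -1.6]
grip_width: 0.0215
grasp_force: 25.0
```

```bash
python3 - <<'E'
from h import *
cv2.imwrite("pics/s3.png",cv2.resize(cam("side")["color"][110:360,160:360],None,fx=2.4,fy=2.4,interpolation=3))
E
```

```text
(no output)
```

View pics/s3.png

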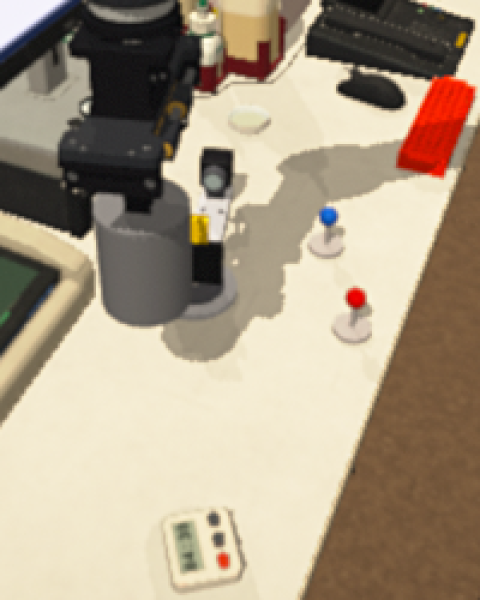

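The cover hangs upright from the fingers, the mirror with its yellow tab is exposed at crop (200,230), and the desk below is free. I'm lowering it.

Call:
steer_hand --pt "0 0 0.02 0 0.01" --pt "0 0 0.045 0 0.01" --pt "0 0 0.07 0 0.01" --pt "0 0 0.095 0 0.01" --pt "0 0 0.115 0 0.01" --pt "0 0 0.128 0 0.01" --pt "0 0 0.135 0 0.01" --pt "0 0 0.138 0 0.01"

```text
time_s: 6.72
tool_pos: [0.5582, 0.2687, 0.1316]
tool_rot: [180.0, 0.1, 14.5]
force: [0.7, -0.5, -1.1]
grip_width: 0.0214
grasp_force: 25.0
```

Call:
steer_hand --pt "0 0 0.002 0 0.01" --pt "0 0 0.003 0 0.01" --pt "0 0 0.004 0 0.01" --pt "0 0 0.004 0 0.01"

```text
time_s: 7.05
tool_pos: [0.5585, 0.2701, 0.1293]
tool_rot: [-180.0, -0.1, 14.5]
force: [0.3, -0.7, -1.8]
grip_width: 0.0211
grasp_force: 25.0
```

Call:
steer_hand --pt "0 0 0.001 0 0.01" --pt "0 0 0.001 0 0.01" --pt "0 0 0.001 0 0.01" --squeeze 10

```text
time_s: 7.3
tool_pos: [0.5588, 0.27, 0.1285]
tool_rot: [180.0, -0.1, 14.5]
force: [0.3, -0.9, 2.0]
grip_width: 0.0214
grasp_force: 10.0
```

Call:
steer_hand --pt "0 0 0 0 0.06" --pt "0 0 0 0 0.06" --pt "0 0 0 0 0.06" --pt "0 0 0 0 0.06" --pt "0 0 0 0 0.06" --pt "0 0 0 0 0.06"

```text
time_s: 7.8
tool_pos: [0.558, 0.2698, 0.1274]
tool_rot: [180.0, 0.0, 14.5]
force: [-0.4, -0.3, -0.3]
grip_width: 0.0533
grasp_force: 0.0
```

Call:
steer_hand --pt "0 0 -0.02 0 0.06" --pt "0 0 -0.05 0 0.06" --pt "0 0 -0.08 0 0.06" --pt "0 0 -0.11 0 0.06" --pt "0 0 -0.13 0 0.06" --pt "0 0 -0.13 0 0.06"

```text
time_s: 8.3
tool_pos: [0.5599, 0.2714, 0.2628]
tool_rot: [-179.9, -0.5, 14.5]
force: [0.9, 0.8, 0.6]
grip_width: 0.0601
grasp_force: 0.0
```

```bash
python3 - <<'E'
from h import *
t,s=cam("top"),cam("side")
print(env.get_obs()['tool_pos'],env.get_obs()['qpos'])
yel=lambda b,g,r:(r>120)&(g>90)&(b<80)&(r-b>70)
for n,f,bt,bs in(("tab",yel,(225,160,275,205),(215,185,265,240)),("block",dark,(284,158,306,180),(242,168,258,196)),
  ("red",red,(245,230,270,255),(295,220,320,245)),("blue",blue,(280,205,302,228),(285,190,308,212))):
    try:
        a,sa=blob(t,f,bt);b,sb=blob(s,f,bs);print(n,a,sa,b,sb,*tri(t,a,s,b))
    except Exception as e: print(n,e)
cv2.imwrite("pics/c4.png",np.hstack([cv2.resize(t["color"][135:255,180:310],None,fx=3,fy=3,interpolation=3),cv2.resize(s["color"][140:260,190:320],None,fx=3,fy=3,interpolation=3)]))
E
```

```text
[0.55834734 0.27002271 0.2581149 ] [   9.91308747   20.54939214  -48.83843972   84.8492526    15.53302868
   81.52825897 -114.83248268]
tab [247.55 185.25] [244 180   7  10  20] [239.84615385 204.90769231] [234 199  13  13 130] [0.58476853 0.10766941 0.09502878] 0.003979075111657217
block [297.         169.21904762] [292 163  11  14 105] [250.40860215 177.22580645] [244 173  12  15  93] [ 0.63052077 -0.06797823  0.05994249] 0.0023769668760598617
red attempt to get argmax of an empty sequence
blue [291.32142857 216.67857143] [289 214   6   6  28] [296.30555556 199.69444444] [293 197   7   7  36] [ 0.46963924 -0.0289877   0.05084863] 0.0021710848903563214
```

View pics/c4.png

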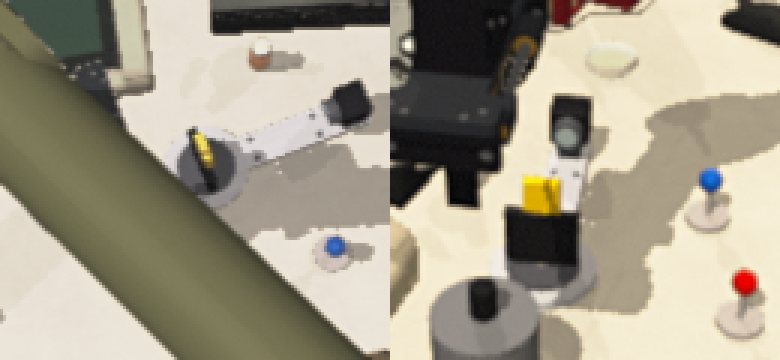

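The cover stands upright on the desk at crop right (485,330), fully released. The tab measures (0.585, 0.107, 0.095). I'm giving the wrist a half turn the other way first, so the last joint has room for the 50° turn.

Call:
steer_hand --pt "0 0 0 -7 0.04" --pt "0 0 0 -14 0.04" --pt "0 0 0 -21 0.04" --pt "0 0 0 -28 0.04" --pt "0 0 0 -35 0.04" --pt "0 0 0 -42 0.04" --pt "0 0 0 -49 0.04" --pt "0 0 0 -56 0.04"

```text
time_s: 9.07
tool_pos: [0.5574, 0.2692, 0.2555]
tool_rot: [-179.9, 0.1, 70.9]
force: [-0.4, 0.1, -0.4]
grip_width: 0.0399
grasp_force: 0.0
```

```bash
python3 -c "
from cell import env;print(env.get_obs()['qpos'])"
```

```text
[ 16.35761705  24.08931571 -58.83087378  84.82436986  20.56193231
  82.81259696 -61.96439594]
```

Call:
steer_hand --pt "0 0 0 -7 0.04" --pt "0 0 0 -14 0.04" --pt "0 0 0 -21 0.04" --pt "0 0 0 -28 0.04" --pt "0 0 0 -35 0.04" --pt "0 0 0 -42 0.04" --pt "0 0 0 -49 0.04" --pt "0 0 0 -56 0.04"

```text
time_s: 9.73
tool_pos: [0.5574, 0.2692, 0.2555]
tool_rot: [-179.8, -0.0, 126.9]
force: [0.7, 0.6, -0.4]
grip_width: 0.0402
grasp_force: 0.0
```

Call:
steer_hand --pt "0 0 0 -7 0.04" --pt "0 0 0 -14 0.04" --pt "0 0 0 -21 0.04" --pt "0 0 0 -28 0.04" --pt "0 0 0 -35 0.04" --pt "0 0 0 -42 0.04" --pt "0 0 0 -49 0.04" --pt "0 0 0 -56 0.04"

```text
time_s: 10.4
tool_pos: [0.5575, 0.2693, 0.2555]
tool_rot: [-179.9, -0.2, -177.1]
force: [-0.0, 0.4, -0.2]
grip_width: 0.0397
grasp_force: 0.0
```

Call:
steer_hand --pt "0 0 0 -7 0.04" --pt "0 0 0 -12 0.04" --pt "0 0 0 -12 0.04" --pt "0 0 0 -12 0.04"

```text
time_s: 10.73
tool_pos: [0.5576, 0.2694, 0.2561]
tool_rot: [-180.0, -0.1, -165.6]
force: [-0.3, 0.6, -0.0]
grip_width: 0.0401
grasp_force: 0.0
```

```bash
python3 - <<'E'
from h import *
from scipy.spatial.transform import Rotation as R
o=env.get_obs();d=np.array([.585,.107,.099])-o['tool_pos'];print(o['qpos'])
print(R.from_euler('xyz',o['tool_rot'],degrees=True).as_matrix().T@d)
E
```

```text
[ 24.92021775  34.07191798 -77.10784867  84.54325224  33.0822199
  87.49087126  53.07939678]
[ 0.01359491 -0.16406141  0.15717794]
```

Call:
steer_hand --pt "0.001 -0.01 0 0 0.04" --pt "0.003 -0.03 0 0 0.04" --pt "0.005 -0.06 0 0 0.04" --pt "0.008 -0.09 0 0 0.04" --pt "0.01 -0.12 0 0 0.04" --pt "0.012 -0.145 0.02 0 0.04" --pt "0.0135 -0.16 0.05 0 0.04" --pt "0.0135 -0.164 0.08 0 0.04"

```text
time_s: 11.4
tool_pos: [0.5879, 0.1021, 0.1766]
tool_rot: [-179.8, 0.1, -166.0]
force: [0.5, -0.7, -1.0]
grip_width: 0.0401
grasp_force: 0.0
```

Call:
steer_hand --pt "0 0 0.01 0 0.04" --pt "0 0 0.01 0 0.04" --pt "0 0 0.01 0 0.04"

```text
time_s: 11.65
tool_pos: [0.586, 0.1084, 0.1682]
tool_rot: [180.0, 0.0, -165.4]
force: [0.7, -0.2, 1.0]
grip_width: 0.0395
grasp_force: 0.0
```

```bash
python3 - <<'E'
from h import *
from scipy.spatial.transform import Rotation as R
s=cam("side")
yel=lambda b,g,r:(r>120)&(g>90)&(b<80)&(r-b>70)
o=env.get_obs();d=np.array([.585,.107,.099])-o['tool_pos'];print(o['qpos'],o['tool_pos'])
print(R.from_euler('xyz',o['tool_rot'],degrees=True).as_matrix().T@d)
cv2.imwrite("pics/c5.png",cv2.resize(s["color"][130:270,180:320],None,fx=4,fy=4,interpolation=3))
E
```

```text
[ 42.21168741  34.00247824 -74.46402523  94.60731408  33.50450237
  77.41799398  67.23044223] [0.58655462 0.10913744 0.16914399]
[ 0.00217849 -0.0017155   0.07013897]
```

View pics/c5.png

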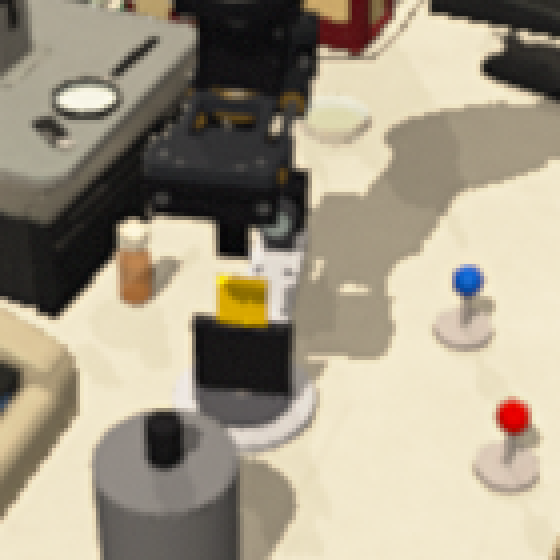

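The open fingers hang right above the yellow tab at crop (243,300). I'm descending and closing.

Call:
steer_hand --pt "0.002 -0.002 0.015 0 0.04" --pt "0.002 -0.002 0.035 0 0.04" --pt "0.002 -0.002 0.05 0 0.04" --pt "0.002 -0.002 0.06 0 0.04" --pt "0.002 -0.002 0.067 0 0.04" --pt "0.002 -0.002 0.069 0 0.04" --pt "0.002 -0.002 0.069 0 0.04" --pt "0.002 -0.002 0.069 0 0.04"

```text
time_s: 12.37
tool_pos: [0.5852, 0.1055, 0.0991]
tool_rot: [180.0, 0.1, -165.4]
force: [-0.3, -0.2, 0.2]
grip_width: 0.0401
grasp_force: 0.0
```

Call:
steer_hand --pt "0 0 0 0 0.004" --pt "0 0 0 0 0.004" --pt "0 0 0 0 0.004" --pt "0 0 0 0 0.004" --pt "0 0 0 0 0.004" --pt "0 0 0 0 0.004" --pt "0 0 0 0 0.004" --pt "0 0 0 0 0.004" --squeeze 25

```text
time_s: 13.03
tool_pos: [0.5847, 0.1059, 0.0987]
tool_rot: [180.0, 0.0, -165.4]
force: [-0.0, 1.7, 0.7]
grip_width: 0.0098
grasp_force: 25.0
```

Call:
steer_hand --pt "0 -0.0005 0 4 0.004" --pt "0 -0.0005 0 8 0.004" --pt "0 -0.0005 0 12 0.004" --pt "0 -0.0005 0 16 0.004" --pt "0 -0.0005 0 20 0.004" --pt "0 -0.0005 0 24 0.004" --pt "0 -0.0005 0 28 0.004" --pt "0 -0.0005 0 28 0.004"

```text
time_s: 13.7
tool_pos: [0.5847, 0.1065, 0.0987]
tool_rot: [179.9, 0.0, 166.5]
force: [0.1, 4.6, -1.1]
grip_width: 0.0097
grasp_force: 25.0
```

```bash
python3 -c "
from cell import env;print(env.get_obs()['qpos'])"
```

```text
[ 37.58581915  33.51511698 -65.32050152  99.01527292  32.43159557
  68.9120822   40.14412916]
```

Call:
steer_hand --pt "0 0.001 0 4 0.004" --pt "0 0.0015 0 8 0.004" --pt "0 0.0015 0 12 0.004" --pt "0 0.0015 0 16 0.004" --pt "0 0.0015 0 20 0.004" --pt "0 0.0015 0 22.5 0.004" --pt "0 0.0015 0 22.5 0.004" --pt "0 0.0015 0 22.5 0.004"

```text
time_s: 14.37
tool_pos: [0.585, 0.107, 0.0987]
tool_rot: [180.0, -0.0, 144.2]
force: [-0.5, 3.0, 0.6]
grip_width: 0.01
grasp_force: 25.0
```

```bash
python3 - <<'E'
from h import *
o=env.get_obs();print(o['qpos'],o['tool_pos'],o['tool_rot'])
t,s=cam("top"),cam("side")
b,sb=blob(s,red,(295,220,320,245));print('side red',b)
try:
    a,sa=blob(t,red,(245,230,270,255));print(a,sa,tri(t,a,s,b))
except Exception as e: print(e, plane(s,b,.049))
k,_=blob(s,dark,(205,220,235,262));print('coverknob',k,plane(s,k,.123))
cv2.imwrite("pics/c6.png",np.hstack([cv2.resize(t["color"][135:255,180:310],None,fx=3,fy=3,interpolation=3),cv2.resize(s["color"][150:270,190:320],None,fx=3,fy=3,interpolation=3)]))
E
```

```text
[ 34.8068898   30.9305788  -60.82694264  98.98026224  29.00380596
  67.57300328  20.16259643] [0.58497463 0.10698879 0.09865056] [ 1.79979258e+02 -3.26678909e-02  1.44241235e+02]
side red [307.97727273 234.06818182]
[257.04 241.4 ] [255 239   5   6  25] (array([0.39886799, 0.09518334, 0.04977157]), np.float64(0.0013925640567071123))
coverknob [220.83653846 239.83653846] [0.55944152 0.27022755 0.123     ]
```

View pics/c6.png

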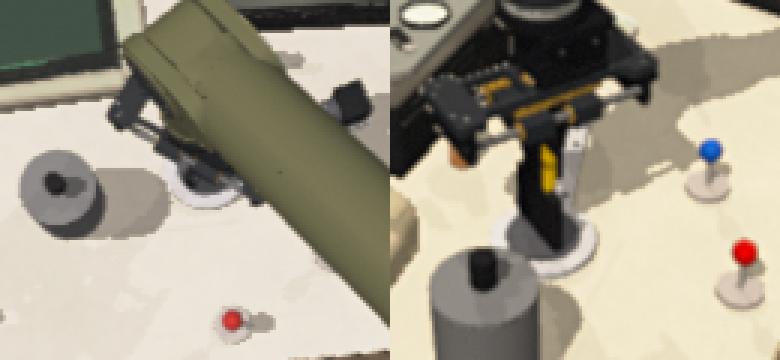

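The mirror is held turned, the cover stands at (0.559, 0.270), and the red ball has not moved. The computed line of sight is -176.3° against the ball's heading of -176.4°. I'm letting it settle, then handing in.

Call:
steer_hand --pt "0 0 0 0 0.004" --pt "0 0 0 0 0.004" --pt "0 0 0 0 0.004" --pt "0 0 0 0 0.004" --pt "0 0 0 0 0.004" --pt "0 0 0 0 0.004" --pt "0 0 0 0 0.004" --pt "0 0 0 0 0.004"

```text
time_s: 15.13
tool_pos: [0.585, 0.107, 0.0986]
tool_rot: [180.0, -0.0, 144.1]
force: [-2.3, 4.6, 1.8]
grip_width: 0.0097
grasp_force: 25.0
```

```bash
python3 -c "
from cell import env
print(env.get_obs()['tool_rot'],env.get_obs()['joint_velocities']);print(env.sign_off())"
```

```text
[ 1.79964159e+02 -4.99852584e-02  1.44104816e+02] [ 1.93513850e-02  3.74292420e-02 -6.26758947e-02 -4.02433759e-02
 -8.74623081e-02 -6.86073430e-05  2.14613439e-02]
the job is handed in; nothing more can be done
None
```

I handed the job in at 15.1 s, and no verdict came back: the cover stands upright on the desk clear of both sight lines, and the gripper is holding the mirror at about 50.5°, where I calculate its line of sight passes within a few mm of the red ball.

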